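# Nest two angle plates and their carton of small parts in a fitted box

## Task

Pack the angle-plate set away in its wooden box: the big angle plate standing on its foot on the box's floor, the small one standing on the big one's foot with its leg at the opposite end, and last the small white carton upright with its longer side snug between the two legs; only in that order do all three go fully down, so that the lid can be put on later. The small plate lies on its side: stand it on its foot on the bench and take it afresh by the top of its leg, for only the tops can be held inside the box. Lower everything into place rather than letting it fall, and leave the rest of the bench where it is.

Things in the scene. Friction and masses are not known exactly. Their poses are not given: they have to be found in the camera images.
- kit_box: Open brown wooden box, fixed. Origin: centre of its underside; x along its length, z up. Inside 80 (x) x 66 mm (y), outside 98 x 84; floor 6 mm thick, walls 9 mm. Same both ways round: either end may take the big plate's leg. Packed, the big plate's origin is 6 mm above this one (4 mm free play along x, 6 mm along y), the small plate's 14 mm, the carton's 22 mm.
- box_rim (a point): Middle of the box's mouth, level with its rim, 102 mm above the bench; axes as the box. The rim is bevelled inside, 4 mm wide and 8 mm deep. In the middle of each wall is a finger cut-out, open at the top, its lower edge 52 mm above the bench: 34 mm wide in the end walls (+x and -x), 40 mm wide in the long walls (+y and -y).
- big_angle: Bigger of two bare aluminium L-shaped angle plates, 0.2 kg, standing on its foot. Foot 76 (x) x 60 mm (y), 8 mm thick; leg 8 mm thick, 60 mm wide, at the foot's -x end (x = -38 to -30 mm), rounded top 84 mm above the origin. Origin: centre of the foot's underside; z up along the leg. Packed, its x lies along the box's x, either way.
- small_angle: Smaller aluminium angle plate, 0.18 kg. Foot 66 (x) x 60 mm (y), 8 mm thick; leg 8 mm thick, 60 mm wide, at the foot's -x end (x = -33 to -25 mm), rounded top 76 mm from the foot's underside. Origin: centre of the foot's underside; z along the leg. It starts lying on its side, 60 mm high: its y axis points up, x and z lie level. Packed, its x is opposite to the big plate's x.
- small_leg (a point): Point in the small plate's leg, 60 mm from the foot's underside, mid-width and mid-thickness (small_angle x = -29, y = 0, z = 60 mm); axes as the plate. Packed, both legs' tops are 90 mm above the bench and 58 to 62 mm apart, so open the fingers only a little there. In the box a leg is held near its top, across its 8 mm, from straight above, one finger in the end cut-out.
- carton: Small white carton with taped top, upright, 40 (x) x 52 (y) x 72 mm high, 0.09 kg. Its middle is at x = +1 mm; origin: under it at bench level. Packed, its y lies along the box's x (either way), so that the 52 mm fit between the legs, on the small plate's foot (58 mm long inside); it is held near its top across its 40 mm, fingers in the long walls' cut-outs; its top is then 94 mm above the bench.
- box_lid: bystander: the box's loose wooden lid, 98 x 84 mm, lying flat with its grip up, 42 mm high (origin under its middle); it stays off for now
- marker: bystander: felt marker, 130 mm long, lying (origin at its middle, underside)
- screwdriver: bystander: blue screwdriver, 152 mm long, lying (origin near its middle, underside)
- solder: bystander: reel of solder, 55 mm wide, 48 mm high (origin under its middle)
- tape_rule: bystander: yellow tape measure standing on edge, 34 x 70 x 60 mm high (origin under its middle)
- brown_carton: bystander: plain brown carton, 36 x 44 x 60 mm high (origin under its middle); not part of the set
- ring_spanner: bystander: chrome spanner, 158 mm long, lying (origin at its middle, underside)
There are look-alikes about, which are no part of the job. What is shaped like the kit_box but blue, purple or red is not meant.

How it is judged:
By the outcome, as a careful person would: the job done as asked, in the order asked, and still so for the second after the job is handed in, with the robot touching nothing.
It also fails if it takes over 72 s, if anything falls off the work surface, if the arm or the gripper's body presses on something with over 40 N, if the wrist force passes 120 N, or if a joint passes its speed limit or range.

## Robot

A 6-joint arm with a two-finger parallel gripper is mounted at the origin on a cart in front of the work surface, level with it; the furniture and walls round the work are solid. World frame = base frame: x ahead of the robot, y to its left, z up, the work surface at z = 0. Lengths are in m, angles in rad, forces in N, time in s.
With the tool pointing down it reaches from about 0.275 to 0.85 m from the base axis. Payload 19 kg.
Tool frame: the origin (TCP) lies on the centre line of the jaws, within the pads' length; the fingertips stand 8 mm ahead of it and the grasp point (between the pads) lies 11 mm behind it; z points along the fingers, y is the line along which they close (so a half turn about z gives the same grasp; the last joint's range is limited). The gripper opens to 85 mm and grips with 20 to 120 N. Pads are 22 mm wide; open, the fingers measure 114 mm over their backs; the gripper's body (76 mm by 85 mm) begins 54 mm behind the grasp point. The pads swing forward as they close: fully open they stand 13 mm farther back than shut.
Start: joints at [-1.359, 0.15, 1.437, -0, 1.554, -0.134], TCP at [0.195, -0.541, 0.239] pointing down, gripper open.
Joint ranges: [-2.8, 2.8], [-0.68, 2.1], [0.12, 2.68], [-1.39, 4.53], [0.16, 2.79], [-2.81, 2.81]. Speed limits (rad/s): [1.89, 1.89, 2.22, 3.01, 3.01, 3.01].

## Interface

Orientations are given as a unit quaternion [x, y, z, w].
In Python, from rig import status, optics, order gives the robot as it stands.
- The arm moves only by the shell command python3 -m handwheel 'ROWS'. ROWS is JSON, a list of rows, each a list of 5 numbers: the finger opening in m, from 0 to 0.0854, then the shift along the tool's x, y, z in m, then the turn about the tool's z in degrees. In form: [[gripper, dx, dy, dz, twist], ...]. A call has 1 to 10 rows; each row is the pose to reach, as a shift and turn from the pose commanded when the call began, along the tool's axes at that moment; what a row does not reach only later rows make up. A row lasts 1/8 s, in which the tool goes at most 62.5 mm and 10.7 degrees, less where a joint would pass 70% of its speed; a pose out of reach is approached as far as the arm can. A call with a gripper value outside its range is refused whole. The fingers move at their own pace and stop on an object; the grip force is fixed at half the most. Time passes only in rows, so rows that repeat a pose let the fingers close. It gives the time, the measured TCP pose, the force, the opening and the grip force at its end, in the units of the state.
- status.get_state(): the state, without advancing time (a new reading comes with each control period).
- optics.snapshot(name): name is "scene" or "top" or "wrist"; returns a dict with "frame" (384x512x3 uint8, red, green, blue), "fx", "fy", "cx", "cy" (pixels), "dist" ([k1, k2, p1, p2, k3] as OpenCV has them; the pictures are not rectified), "eye" and "orientation" of the camera in the world; the wrist camera has in their place "mount" (4x4, takes a point from camera to tool coordinates, whose origin is the TCP and whose axes are the flange's). Camera axes: x right, y down, z forward; pixel columns grow to the right and rows downward; lengths in m; the calibration is good to about 2 mm. A picture is of the moment at which its call begins: read the wrist's pose just before it. There is no depth.
- order.hand_in(): hands the job in; it is judged then, once.
The state is a dict: "time": time; "joint_positions": joint angles; "dq": joint speeds; "effort": joint torques, N m; "tcp_pos": TCP position; "tcp_rot": TCP orientation; "wrist_force": force on the tool from outside, world axes, zero at the start; "torque": the same for the moment, N m; "gripper_width": finger opening in m; "grip_force": force on a finger pad.
Only numpy, scipy, OpenCV 4.12 (cv2) and the standard library are available. Lean on these libraries where they do the work, as an engineer would, in place of code of your own. Each camera call takes 0.05 s, during which the arm holds its last target. There are 200 camera calls.

## Working session

There is one attempt and no reset: what is moved stays moved. The work goes in short steps, Python scripts to look and compute and a shell command to move; the robot and the scene stay as the last step left them, time stands still between calls to the robot, and variables do not carry over. Pictures are saved under pics/ and viewed, at most 10 in all, crops included, and the job is handed in when it is done.

```bash
mkdir -p pics; ls
python3 - <<'E'
from rig import status, optics
import cv2
s=status.get_state();print({k:s[k] for k in('time','tcp_pos','tcp_rot','gripper_width','wrist_force')})
for n in('scene','top'):
    d=optics.snapshot(n);cv2.imwrite(f'pics/{n}0.png',cv2.resize(d['frame'][:,:,::-1],(800,600),interpolation=cv2.INTER_CUBIC))
    print({k:d[k] for k in d if k!='frame'})
d=optics.snapshot('wrist');print(d['mount'])
E
```

```text
pics
{'time': 0.0, 'tcp_pos': array([ 0.19482487, -0.54074839,  0.23870184]), 'tcp_rot': array([ 9.85089432e-01,  1.72042052e-01, -2.96661852e-05, -5.84595226e-04]), 'gripper_width': 0.08584429281950921, 'wrist_force': array([-0.69183222, -0.58720447, -0.45936529])}
{'fx': 463.44041141108033, 'fy': 463.44041141108033, 'cx': 265.9208839286418, 'cy': 190.7600499892084, 'dist': array([-0.09243556,  0.        ,  0.        ,  0.        ,  0.        ]), 'eye': array([-0.11182814,  1.11151118,  0.83508651]), 'orientation': array([-0.24574552,  0.82479491, -0.48645684,  0.1506062 ])}
{'fx': 495.73742435655373, 'fy': 495.73742435655373, 'cx': 259.51999214206046, 'cy': 198.9636831857817, 'dist': array([-0.15529315,  0.        ,  0.        ,  0.        ,  0.        ]), 'eye': array([ 0.15397702, -0.1075088 ,  1.64046694]), 'orientation': array([ 0.77287793, -0.61549575,  0.09681453, -0.12021493])}
[[-1.96286381e-05 -9.65537647e-01 -2.60263426e-01  6.51209130e-02]
 [ 9.99999770e-01 -1.95516922e-04  6.49919651e-04 -3.64822489e-04]
 [-6.78407795e-04 -2.60263353e-01  9.65537429e-01 -1.34669747e-01]
 [ 0.00000000e+00  0.00000000e+00  0.00000000e+00  1.00000000e+00]]
```

View pics/top0.png

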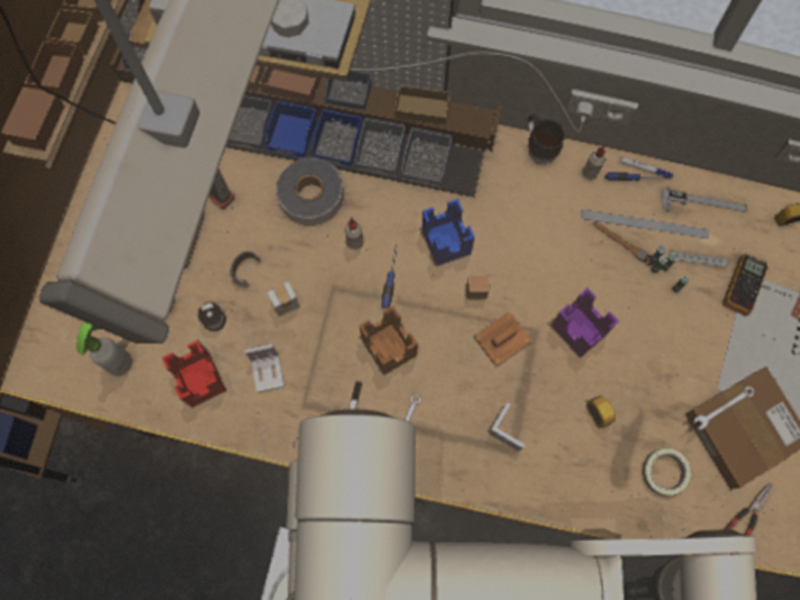

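View pics/scene0.png

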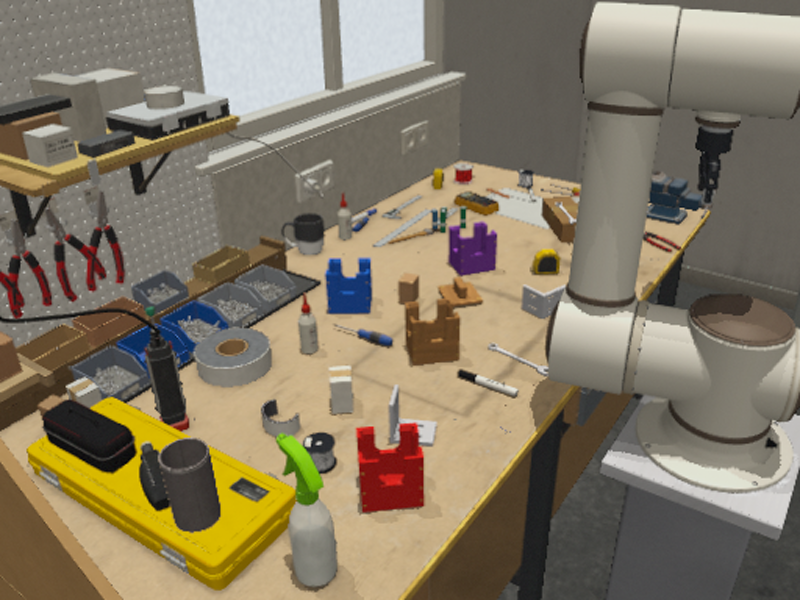

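The top view (800x600) shows the brown box at (388,342), the big angle at (265,368), the white carton at (283,297) and the small angle lying at (507,428). I'll convert these to world positions roughly, then refine with the wrist camera.

```bash
cat > h.py <<'E'
import numpy as np,cv2
from scipy.spatial.transform import Rotation as R
from rig import status, optics
def cam(n):
    s=status.get_state(); d=optics.snapshot(n)
    K=np.array([[d['fx'],0,d['cx']],[0,d['fy'],d['cy']],[0,0,1]])
    if n=='wrist':
        T=np.eye(4);T[:3,:3]=R.from_quat(s['tcp_rot']).as_matrix();T[:3,3]=s['tcp_pos'];T=T@np.array(d['mount'])
        Rm,e=T[:3,:3],T[:3,3]
    else: Rm,e=R.from_quat(d['orientation']).as_matrix(),d['eye']
    return dict(img=d['frame'],K=K,D=np.array(d['dist']),R=Rm,e=e)
def unproj(c,uv,z):
    p=cv2.undistortPoints(np.array(uv,float).reshape(-1,1,2),c['K'],c['D']).reshape(-1,2)
    r=np.c_[p,np.ones(len(p))]@c['R'].T
    z=np.broadcast_to(z,len(p))
    return c['e']+r*((z-c['e'][2])/r[:,2])[:,None]
def proj(c,P):
    P=np.array(P,float).reshape(-1,3)
    rv=cv2.Rodrigues(c['R'].T)[0]
    return cv2.projectPoints(P,rv,-c['R'].T@c['e'],c['K'],c['D'])[0].reshape(-1,2)
def tool():
    s=status.get_state();M=R.from_quat(s['tcp_rot']).as_matrix()
    return s,M
def delta(target,yaw_y=None):
    """shift in tool axes to reach TCP target; twist so tool y lies along world angle yaw_y (deg, mod 180)"""
    s,M=tool();d=M.T@(np.array(target)-s['tcp_pos'])
    print('t',round(s['time'],2),'shift mm',np.round(d*1000,1),end=' ')
    if yaw_y is not None:
        a=np.degrees(np.arctan2(M[1,1],M[0,1]));t=(a-yaw_y+90)%180-90   # tool z down: +twist lowers world yaw
        print('twist',round(t,1),'or',round(t-180*np.sign(t),1),'j6',round(np.degrees(s['joint_positions'][5])),end='')
    print()
E
python3 - <<'E'
from h import *
c=cam('top');np.savez('top.npz',**c)
f=512/800
for n,u,v,z in[('box',388,342,.09),('big',265,368,.02),('carton',283,294,.07),('small',507,428,.06),('lid',503,338,.01),('browncart',478,286,.06),('solder',0,0,0),('marker',356,395,0),('screwdr',389,285,0),('spanner',412,408,0),('tape',601,410,.05)]:
    print(n,np.round(unproj(c,[[u*f,v*f]],z)[0],3))
s,M=tool();print(M.round(3));w=cam('wrist');print(w['K'],w['D'])
print(unproj(w,[[0,0],[511,0],[511,383],[0,383],[256,192]],0).round(3))
E
```

```text
box [0.564 0.021 0.09 ]
big [0.466 0.272 0.02 ]
carton [0.623 0.268 0.07 ]
small [ 0.448 -0.257  0.06 ]
lid [ 0.651 -0.216  0.01 ]
browncart [ 0.738 -0.137  0.06 ]
solder [1.304 1.321 0.   ]
marker [0.457 0.069 0.   ]
screwdr [0.718 0.057 0.   ]
spanner [ 0.457 -0.055  0.   ]
tape [ 0.53  -0.445  0.05 ]
[[ 0.941  0.339 -0.   ]
 [ 0.339 -0.941  0.001]
 [ 0.    -0.001 -1.   ]]
[[307.69750843   0.         256.59975382]
 [  0.         307.69750843 195.36304694]
 [  0.           0.           1.        ]] [-0.01149324  0.          0.          0.          0.        ]
[[ 0.274 -0.216  0.   ]
 [ 0.462 -0.738  0.   ]
 [ 0.014 -1.019  0.   ]
 [-0.251 -0.284  0.   ]
 [ 0.165 -0.55   0.   ]]
```

```bash
python3 -m handwheel '[[0.085,0.363,-0.171,0,0],[0.085,0.363,-0.171,0,0],[0.085,0.363,-0.171,0,0],[0.085,0.363,-0.171,0,0],[0.085,0.363,-0.171,0,0],[0.085,0.363,-0.171,0,0],[0.085,0.363,-0.171,0,0],[0.085,0.363,-0.171,0,0]]'
python3 - <<'E'
from h import *
c=cam('wrist');np.savez('w1.npz',**c);cv2.imwrite('pics/w1.png',cv2.resize(c['img'][:,:,::-1],(800,600),interpolation=cv2.INTER_CUBIC))
E
```

```text
time: 1.25
tcp_pos: [0.4794, -0.2556, 0.2391]
tcp_rot: [0.985, 0.173, -0.0, -0.0]
wrist_force: [0.2, 0.0, -0.2]
gripper_width: 0.0854
grip_force: 0.0
```

View pics/w1.png

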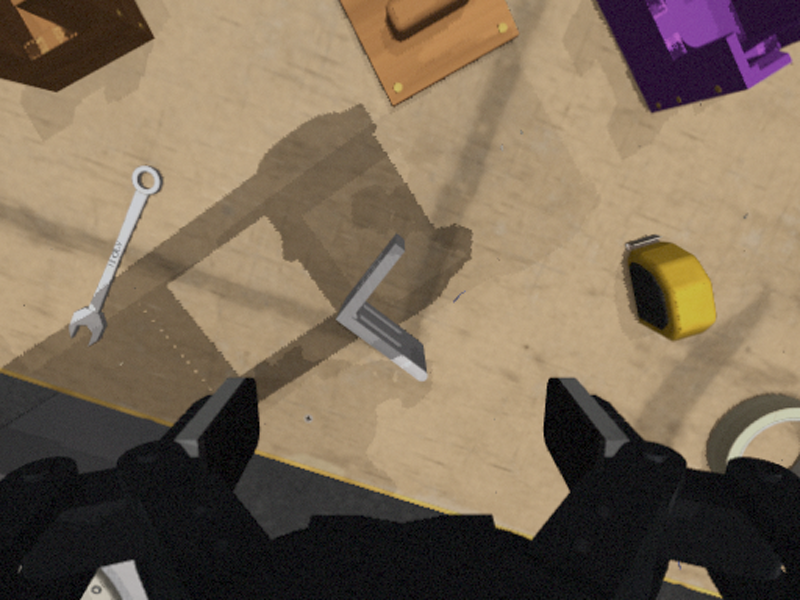

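Run:
```python
from h import *
c=np.load('w1.npz');im=c['img'][130:260,190:300,::-1]
cv2.imwrite('pics/w1c.png',cv2.resize(im,None,fx=5,fy=5,interpolation=cv2.INTER_CUBIC)[:600])
```

```text
(no output)
```

View pics/w1c.png

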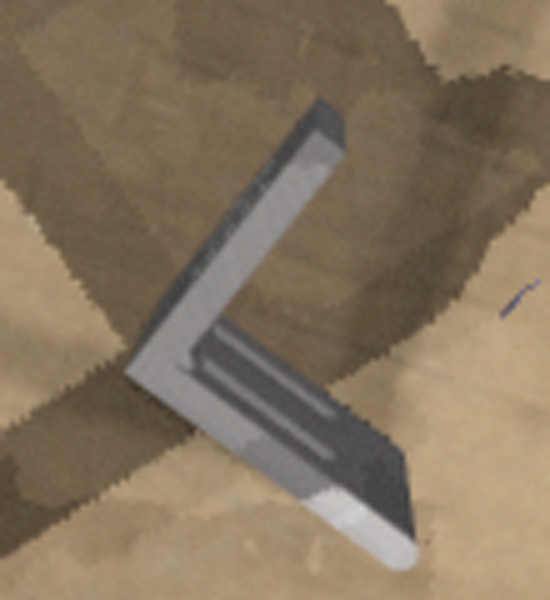

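Run:
```python
from h import *
c=np.load('w1.npz')
px=np.array([[127,372],[320,128],[345,152],[387,566],[417,548],[190,370]])
P=unproj(c,(px+.5)/5-.5+[190,130],.06)[:,:2]*1000
O,A1,A2,B1,B2,I=P
print(P.round(1)); print('A',np.linalg.norm(A1-O),'B',np.linalg.norm(B1-O),'thick',np.linalg.norm(A2-A1),np.linalg.norm(B2-B1))
ang=lambda v:np.degrees(np.arctan2(v[1],v[0]))
print('x dir',ang(A1-O),ang(A2-I),'z dir',ang(B1-O))
a=np.radians((ang(A1-O)+ang(B1-O)+90)/2); x=np.array([np.cos(a),np.sin(a)]); z=np.array([x[1],-x[0]])
mid=(O+A1*0+ (A1-66*x) + (A2-66*x-8*z))/3
print('Ocorner est',mid, np.degrees(a), 'leg pt',mid+4*x+60*z)
L=mid+4*x+60*z
delta([*(L/1000),0.12],np.degrees(a))
```

```text
[[ 436.9 -223.7]
 [ 499.8 -244.7]
 [ 497.  -251.1]
 [ 414.  -291.3]
 [ 420.3 -296. ]
 [ 441.9 -236.1]]
A 66.32561033768842 B 71.40956792909334 thick 7.095079232437599 7.824558625951914
x dir -18.45015641240839 -15.254789905026808 z dir -108.71663511038213
Ocorner est [ 437.05037406 -223.27558543] -18.58339576139526 leg pt [ 421.72073924 -281.42197222]
t 1.3 shift mm [-61.9   4.  119.1] twist -51.5 or 128.5 j6 34
```

```bash
python3 -m handwheel '[[0.04,-0.062,0.004,0.06,-10.5],[0.04,-0.062,0.004,0.119,-21],[0.04,-0.062,0.004,0.119,-31],[0.04,-0.062,0.004,0.119,-41.5],[0.04,-0.062,0.004,0.119,-51.5],[0.04,-0.062,0.004,0.119,-51.5]]'
python3 - <<'E'
from h import *
delta([.4217,-.2814,.019],-18.6)
E
```

```text
time: 2.05
tcp_pos: [0.4207, -0.2826, 0.1203]
tcp_rot: [0.813, 0.582, -0.0, -0.0]
wrist_force: [0.5, -0.0, -0.8]
gripper_width: 0.0401
grip_force: 0.0
t 2.05 shift mm [  1.5   0.6 101.3] twist -0.2 or 179.8 j6 -24
```

```bash
python3 -m handwheel '[[0.04,0.001,0,0.05,0],[0.04,0.001,0,0.09,0],[0.04,0.001,0,0.101,0],[0.04,0.001,0,0.101,0],[0,0.001,0,0.101,0],[0,0.001,0,0.101,0],[0,0.001,0,0.101,0],[0,0.001,0,0.101,0],[0,0.001,0,0.101,0],[0,0.001,0,0.101,0]]'
python3 -m handwheel '[[0,0,0,-0.02,0],[0,0,0,-0.04,0],[0,0,0,-0.06,0],[0,0,0,-0.07,0],[0,0,0,-0.07,0],[0,0,0,-0.07,0]]'
python3 - <<'E'
from h import *
c=cam('wrist');np.savez('w2.npz',**c);cv2.imwrite('pics/w2.png',c['img'][:,:,::-1])
E
```

```text
time: 3.3
tcp_pos: [0.4223, -0.2814, 0.0207]
tcp_rot: [0.813, 0.583, 0.0, 0.001]
wrist_force: [-1.0, 0.5, 7.6]
gripper_width: 0.0071
grip_force: 58.7
time: 4.05
tcp_pos: [0.4215, -0.2806, 0.0886]
tcp_rot: [0.813, 0.583, -0.0, -0.0]
wrist_force: [0.6, 0.6, -1.9]
gripper_width: 0.0073
grip_force: 58.5
```

View pics/w2.png

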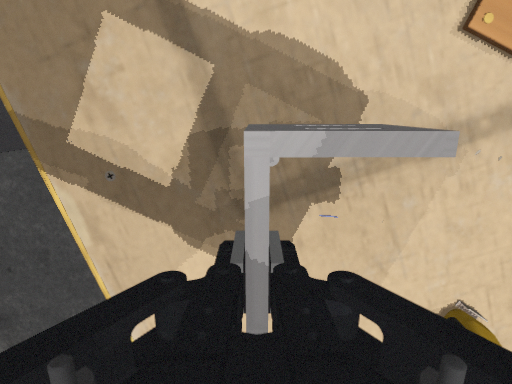

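The plate is still level in the grip, so the full clamp does not let it swing. I'll set it back on the bench and see whether a slightly larger opening command lowers the clamp force, so it can pivot.

```bash
python3 -m handwheel '[[0,0,0,0.04,0],[0,0,0,0.06,0],[0,0,0,0.067,0],[0,0,0,0.068,0],[0,0,0,0.068,0]]'
python3 -m handwheel '[[0.005,0,0,0,0],[0.005,0,0,0,0],[0.005,0,0,0,0]]' | tail -3
python3 -m handwheel '[[0.0065,0,0,0,0],[0.0065,0,0,0,0],[0.0065,0,0,0,0]]' | tail -3
python3 -m handwheel '[[0.0075,0,0,0,0],[0.0075,0,0,0,0],[0.0075,0,0,0,0]]' | tail -3
```

```text
time: 4.72
tcp_pos: [0.422, -0.281, 0.0217]
tcp_rot: [0.813, 0.583, 0.0, 0.0]
wrist_force: [-0.0, -0.4, -2.0]
gripper_width: 0.0074
grip_force: 58.6
wrist_force: [0.1, -0.1, -1.1]
gripper_width: 0.0074
grip_force: 58.6
wrist_force: [-0.4, 0.9, -1.7]
gripper_width: 0.0076
grip_force: 58.6
wrist_force: [-0.6, 0.3, -1.7]
gripper_width: 0.0076
grip_force: 32.4
```

```bash
python3 -m handwheel '[[0.0075,0,0,0.001,0],[0.0078,0,0,0.001,0],[0.0078,0,0,0.001,0]]' | tail -3
python3 -m handwheel '[[0.008,0,0,0,0],[0.008,0,0,0,0],[0.008,0,0,0,0]]' | tail -3
python3 -m handwheel '[[0.0082,0,0,0,0],[0.0082,0,0,0,0],[0.0082,0,0,0,0]]' | tail -3
```

```text
wrist_force: [-2.2, 2.2, 6.6]
gripper_width: 0.0078
grip_force: 13.9
wrist_force: [-0.9, 0.3, 0.8]
gripper_width: 0.0079
grip_force: 0.7
wrist_force: [0.2, 0.3, -0.3]
gripper_width: 0.0081
grip_force: 0.0
```

```bash
python3 -m handwheel '[[0.0079,0,0,0,0],[0.0079,0,0,0,0],[0.0079,0.004,0,-0.007,0],[0.0079,0.009,0,-0.013,0],[0.0079,0.014,0,-0.019,0],[0.0079,0.020,0,-0.024,0],[0.0079,0.026,0,-0.028,0],[0.0079,0.032,0,-0.031,0],[0.0079,0.032,0,-0.031,0]]'
python3 - <<'E'
from h import *
c=cam('wrist');np.savez('w3.npz',**c);cv2.imwrite('pics/w3.png',c['img'][:,:,::-1])
E
```

```text
time: 8.1
tcp_pos: [0.4323, -0.2502, 0.0515]
tcp_rot: [0.812, 0.583, 0.0, 0.0]
wrist_force: [-0.3, -0.2, 0.8]
gripper_width: 0.0077
grip_force: 3.3
```

View pics/w3.png

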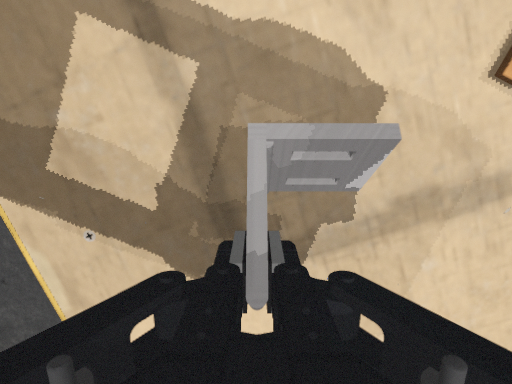

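The plate is pivoting about its foot edge: the foot's inner face with its slots now shows at (320,165). I'll continue the arc.

```bash
python3 -m handwheel '[[0.0079,0.006,0,-0.003,0],[0.0079,0.013,0,-0.005,0],[0.0079,0.021,0,-0.006,0],[0.0079,0.028,0,-0.0065,0],[0.0079,0.036,0,-0.006,0],[0.0079,0.043,0,-0.0045,0],[0.0079,0.050,0,-0.002,0],[0.0079,0.058,0,0.001,0],[0.0079,0.058,0,0.002,0],[0.0079,0.058,0,0.002,0]]'
python3 -m handwheel '[[0.0079,0,0,0.001,0],[0.0079,0,0,0.001,0]]'
python3 - <<'E'
from h import *
c=cam('wrist');np.savez('w4.npz',**c);cv2.imwrite('pics/w4.png',c['img'][:,:,::-1])
E
```

```text
time: 9.4
tcp_pos: [0.4507, -0.1954, 0.0492]
tcp_rot: [0.812, 0.583, 0.0, -0.0]
wrist_force: [-0.3, -0.2, 1.1]
gripper_width: 0.0078
grip_force: 3.5
time: 9.65
tcp_pos: [0.4506, -0.1957, 0.0483]
tcp_rot: [0.813, 0.583, 0.0, -0.0]
wrist_force: [-1.0, -0.2, 3.7]
gripper_width: 0.008
grip_force: 3.8
```

View pics/w4.png

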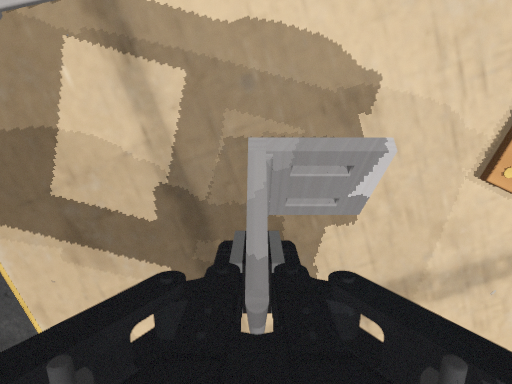

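```bash
cat > tilt.py <<'E'
from h import *
from scipy.optimize import least_squares
def fit(px,mod,c=None,guess=(40,0,60,0)):
    s,M=tool(); G=s['tcp_pos']-0.011*M[:,2]
    u=M[:,0]; v=-M[:,2]; 
    sg=1 if c is None else 1
    def pts(p):
        th,yg,zg,xo=p;th=np.radians(th)
        P=np.array(mod,float)-[ -29,yg,zg]
        # flat: plate z -> -u ; y -> +v ; rotate cw by th: z' = -u cos + v sin ; y' = v cos + u sin
        Z=-u*np.cos(th)+v*np.sin(th); Y=v*np.cos(th)+u*np.sin(th); X=np.cross(Y,Z)
        return G+(P[:,[0]]*X+P[:,[1]]*Y+P[:,[2]]*Z+xo*X)/1000
    r=least_squares(lambda p:(proj(c,pts(p))-px).ravel(),guess)
    print('theta,yg,zg,xo',r.x.round(1),'resid px',np.abs(r.fun).reshape(-1,2).round(1).tolist())
    allp=pts_full=pts(r.x)
    print('heights mm',(allp[:,2]*1000).round(1))
    return r.x
E
python3 - <<'E'
from tilt import *
c=dict(np.load('w4.npz'))
fit(np.array([[248,139],[395,139],[389,153],[362,215]]),[[-33,30,0],[33,30,0],[33,30,8],[33,-30,8]],c)
E
```

```text
theta,yg,zg,xo [47.1  5.  51.9 -0.2] resid px [[1.0, 0.0], [4.1, 0.2], [6.0, 0.5], [4.1, 0.5]]
heights mm [38.3 38.3 44.2  3.3]
```

```bash
python3 -m handwheel '[[0.00796,0,0,0,0],[0.00796,0,0,0,0],[0.00796,0.005,0,-0.0005,0],[0.00796,0.010,0,-0.001,0],[0.00796,0.016,0,-0.0005,0],[0.00796,0.022,0,0.001,0],[0.00796,0.028,0,0.002,0],[0.00796,0.034,0,0.004,0],[0.00796,0.040,0,0.006,0],[0.00796,0.040,0,0.006,0]]'
python3 - <<'E'
from h import *
c=cam('wrist');np.savez('w5.npz',**c);cv2.imwrite('pics/w5.png',c['img'][:,:,::-1])
E
```

```text
time: 10.95
tcp_pos: [0.4634, -0.1572, 0.0421]
tcp_rot: [0.812, 0.583, -0.0, -0.0]
wrist_force: [0.3, 1.0, -0.7]
gripper_width: 0.008
grip_force: 2.2
```

View pics/w5.png

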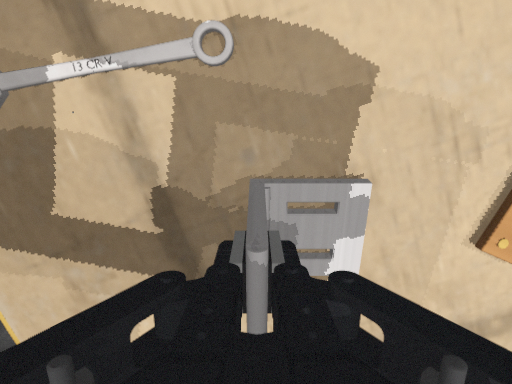

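Run:
```python
from tilt import *
c=dict(np.load('w5.npz'))
for g in((70,0,60,0),):
  fit(np.array([[250,180],[370,183],[360,276]]),[[-33,30,8],[33,30,8],[33,-30,8]],c,g)
s,M=tool();G=s['tcp_pos']-.011*M[:,2];print(G)
# predicted pixels if standing flat with grip at y=yg
for yg in (0,5,10):
  P=np.array([[-33,30,8],[33,30,8],[33,-30,8],[33,30,0]])-[-29,yg,0]
  X=M[:,1];Y=M[:,0];
  for sx in(1,-1): print(yg,sx,proj(c,np.c_[(G[:2]+(P[:,[0]]*sx*X[:2]+P[:,[1]]*Y[:2])/1000),P[:,2]/1000]).round(0).tolist())
```

```text
theta,yg,zg,xo [87.5  2.6 50.9 -0.1] resid px [[0.4, 1.3], [0.3, 1.7], [0.8, 0.4]]
heights mm [11.5 11.5  8.9]
[ 0.46338915 -0.15747269  0.05314449]
0 1 [[251.0, 179.0], [368.0, 179.0], [359.0, 275.0], [364.0, 176.0]]
0 -1 [[265.0, 179.0], [147.0, 179.0], [156.0, 275.0], [152.0, 176.0]]
5 1 [[251.0, 187.0], [368.0, 187.0], [358.0, 282.0], [363.0, 184.0]]
5 -1 [[265.0, 187.0], [148.0, 187.0], [157.0, 282.0], [153.0, 184.0]]
10 1 [[251.0, 196.0], [367.0, 196.0], [358.0, 289.0], [362.0, 192.0]]
10 -1 [[265.0, 196.0], [149.0, 196.0], [158.0, 289.0], [153.0, 192.0]]
```

```bash
python3 -m handwheel '[[0.00796,0,0,0.001,0],[0.012,0,0,0.001,0],[0.02,0,0,0.001,0],[0.02,0,0,0.001,0],[0.02,0,0,-0.04,0],[0.02,0,0,-0.10,0],[0.02,0.04,0.007,-0.16,0],[0.02,0.09,0.015,-0.2,0],[0.02,0.15,0.025,-0.2,0],[0.02,0.15,0.025,-0.2,0]]'
python3 -m handwheel '[[0.02,0.06,0.01,0,0],[0.02,0.082,0.014,0,0],[0.02,0.082,0.014,0,0],[0.02,0.082,0.014,0,0]]'
python3 - <<'E'
from h import *
c=cam('wrist');np.savez('wbox.npz',**c)
s,M=tool();print(s['tcp_pos'])
T=np.array([.545,.27])+.03*M[:2,0];delta([*T,.26])
E
```

```text
time: 12.25
tcp_pos: [0.5363, -0.0207, 0.2429]
tcp_rot: [0.812, 0.584, 0.001, 0.0]
wrist_force: [-0.7, -0.5, 0.3]
gripper_width: 0.0201
grip_force: 0.0
time: 12.75
tcp_pos: [0.5743, 0.0485, 0.2422]
tcp_rot: [0.813, 0.583, -0.0, -0.0]
wrist_force: [0.1, 0.1, -0.3]
gripper_width: 0.0199
grip_force: 0.0
[0.57433356 0.04841284 0.2423082 ]
t 12.8 shift mm [230.4 -99.  -17.7]
```

```bash
python3 -m handwheel '[[0.06,0.23,-0.099,-0.018,0],[0.06,0.23,-0.099,-0.018,0],[0.06,0.23,-0.099,-0.018,0],[0.06,0.23,-0.099,-0.018,0],[0.06,0.23,-0.099,-0.018,0],[0.06,0.23,-0.099,-0.018,0]]'
python3 - <<'E'
from h import *
b=cam('wrist');np.savez('wbig.npz',**b)
a=dict(np.load('wbox.npz'))
r=[]
for n,c,P in(('box',a,[.564,.021,.06]),('big',b,[.466,.272,.03]),('carton',b,[.623,.268,.05])):
    u=proj(c,[P])[0];print(n,u);
# mosaic: box crop 130x150 x3 | big | carton
def crop(c,P,w,h,f):
    u=proj(c,[P])[0];x=int(np.clip(u[0]-w/2,0,512-w));y=int(np.clip(u[1]-h/2,0,384-h))
    print('crop origin',x,y,'f',f);return cv2.resize(c['img'][y:y+h,x:x+w,::-1],None,fx=f,fy=f,interpolation=cv2.INTER_CUBIC)
m=np.zeros((600,800,3),np.uint8)
m[:600,:480]=crop(a,[.564,.021,.08],160,200,3)
m[:300,480:]=crop(b,[.466,.272,.04],160,150,2)
m[300:,480:]=crop(b,[.623,.268,.05],160,150,2)
cv2.imwrite('pics/mos.png',m)
E
```

```text
time: 13.55
tcp_pos: [0.5547, 0.2982, 0.2603]
tcp_rot: [0.813, 0.583, -0.0, 0.0]
wrist_force: [0.4, -0.8, 0.1]
gripper_width: 0.06
grip_force: 0.0
box [256.34313933 203.78166114]
big [196.36143112 211.01620447]
carton [322.06894468 177.66563942]
crop origin 176 109 f 3
crop origin 114 138 f 2
crop origin 242 102 f 2
```

View pics/mos.png

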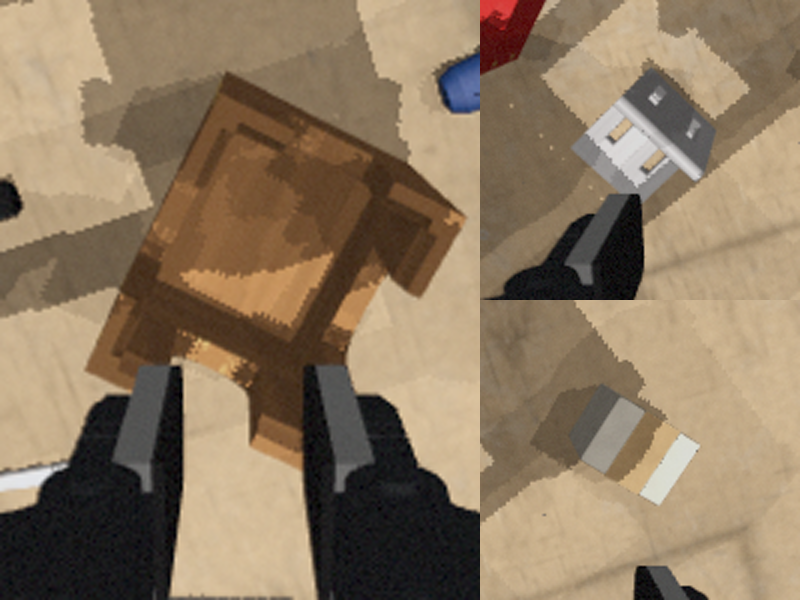

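The mosaic shows the box rim corners at (225,73), (465,215) and (88,370) on the left. The big plate is top right: leg top from (615,103) to (700,178), leg base from (655,68) to (717,128). The carton's top face is bottom right, with corners (617,392), (699,445), (659,505) and (580,459).

```bash
cat > fitp.py <<'E'
from h import *
from scipy.optimize import least_squares
def fit(name,c,px,mod,g):
    mod=np.array(mod,float)/1000
    def pts(p):
        a=p[2];Rz=np.array([[np.cos(a),-np.sin(a),0],[np.sin(a),np.cos(a),0],[0,0,1]]);return mod@Rz.T+[p[0],p[1],0]
    r=least_squares(lambda p:(proj(c,pts(p))-px).ravel(),g,loss='soft_l1',x_scale=[.01,.01,.1])
    print(name,r.x[:2].round(4),'yaw',np.degrees(r.x[2]).round(1),'res',(proj(c,pts(r.x))-px).round(1).tolist());return r.x
def pxs(l,off,f,o): return (np.array(l,float)-off+.5)/f-.5+o
E
python3 - <<'E'
from fitp import *
a=dict(np.load('wbox.npz'));b=dict(np.load('wbig.npz'))
bp=pxs([[225,73],[465,215],[88,370]],[0,0],3,[176,109])
P=unproj(a,bp,.102);d=lambda v:(np.linalg.norm(v)*1000,np.degrees(np.arctan2(v[1],v[0])))
print(P.round(4),d(P[1]-P[0]),d(P[2]-P[0]))
cp=pxs([[617,392],[699,445],[659,505],[580,459]],[480,300],2,[242,102])
C=unproj(b,cp,.072);print([d(C[(i+1)%4]-C[i]) for i in range(4)],C.mean(0).round(4))
gp=pxs([[655,68],[717,128],[615,100],[572,148]],[480,0],2,[114,138])
x=unproj(b,gp,[0,0,.082,.004]);print(x.round(4))
for y in(0,45,90,135,180,225,270,315): fit(y,b,gp,[[-38,-30,0],[-38,30,0],[-38,-30,81],[38,-30,4]],[.466,.272,np.radians(y)])
E
```

```text
[[0.5842 0.0959 0.102 ]
 [0.6396 0.0323 0.102 ]
 [0.5125 0.022  0.102 ]] (np.float64(84.35421130349567), np.float64(-48.94613232452011)) (np.float64(102.93915159243434), np.float64(-134.11575056872167))
[(np.float64(53.19336913885957), np.float64(-50.65118546615633)), (np.float64(38.63592365886879), np.float64(-138.67160869066703)), (np.float64(51.11119990001595), np.float64(130.95835577708903)), (np.float64(40.19569049900677), np.float64(44.253898513390205))] [0.6192 0.2747 0.072 ]
[[0.4829 0.3127 0.    ]
 [0.5073 0.2614 0.    ]
 [0.476  0.3135 0.082 ]
 [0.4114 0.2804 0.004 ]]
0 [0.4589 0.2701] yaw -152.9 res [[-3.2, -0.1], [-0.5, 0.7], [2.7, -1.6], [0.2, 0.7]]
45 [0.4589 0.2701] yaw 207.1 res [[-3.2, -0.1], [-0.5, 0.7], [2.7, -1.6], [0.2, 0.7]]
90 [0.4589 0.2701] yaw 207.1 res [[-3.2, -0.1], [-0.5, 0.7], [2.7, -1.6], [0.2, 0.7]]
135 [0.4589 0.2701] yaw 207.1 res [[-3.2, -0.1], [-0.5, 0.7], [2.7, -1.6], [0.2, 0.7]]
180 [0.4589 0.2701] yaw 207.1 res [[-3.2, -0.1], [-0.5, 0.7], [2.7, -1.6], [0.2, 0.7]]
225 [0.4589 0.2701] yaw 207.1 res [[-3.2, -0.1], [-0.5, 0.7], [2.7, -1.6], [0.2, 0.7]]
270 [0.4589 0.2701] yaw 207.1 res [[-3.2, -0.1], [-0.5, 0.7], [2.7, -1.6], [0.2, 0.7]]
315 [0.4589 0.2701] yaw 207.1 res [[-3.2, -0.1], [-0.5, 0.7], [2.7, -1.6], [0.2, 0.7]]
```

```bash
cat > edge.py <<'E'
from h import *
from scipy.optimize import differential_evolution
def rect(x0,x1,y0,y1,z): 
    p=[[x0,y0,z],[x1,y0,z],[x1,y1,z],[x0,y1,z]];return [(p[i],p[(i+1)%4]) for i in range(4)]
BOX=rect(-49,49,-42,42,102)+rect(-40,40,-33,33,94)+rect(-40,40,-33,33,6)+rect(-45,45,-37,37,102)
BIG=rect(-38,38,-30,30,8)+rect(-38,38,-30,30,0)+rect(-36,-32,-30,30,84)+[((-38,s,0),(-38,s,80)) for s in(-30,30)]
CAR=rect(-19,21,-26,26,72)+[((x,y,0),(x,y,72)) for x in(-19,21) for y in(-26,26)]
def align(name,cams,segs,g,dx=.012,da=12,mask=None):
    S=np.concatenate([np.linspace(a,b,40) for a,b in segs])/1000.
    N=np.concatenate([np.tile((np.array(b)-a)/1000.,(40,1)) for a,b in segs])
    gr=[]
    for c in cams:
        im=cv2.GaussianBlur(c['img'].astype(np.float32),(0,0),1.0)
        gx=cv2.Sobel(im,cv2.CV_32F,1,0);gy=cv2.Sobel(im,cv2.CV_32F,0,1);gr.append((gx,gy))
    def cost(p):
        a=p[2];Rz=np.array([[np.cos(a),-np.sin(a),0],[np.sin(a),np.cos(a),0],[0,0,1]]);t=0
        W=S@Rz.T+[p[0],p[1],0];W2=W+.02*N@Rz.T
        for c,(gx,gy) in zip(cams,gr):
            u=proj(c,W).astype(np.float32);v=proj(c,W2)-u;v/=np.linalg.norm(v,axis=1)[:,None]+1e-9
            A=cv2.remap(gx,u[:,None],None,cv2.INTER_LINEAR)[:,0];B=cv2.remap(gy,u[:,None],None,cv2.INTER_LINEAR)[:,0]
            e=np.abs(B*v[:,[0]]-A*v[:,[1]]).max(1)
            t-=np.minimum(e,150).mean()
        return t
    b=[(g[0]-dx,g[0]+dx),(g[1]-dx,g[1]+dx),(np.radians(g[2]-da),np.radians(g[2]+da))]
    r=differential_evolution(cost,b,seed=1,popsize=20,tol=1e-6)
    print(name,r.x[:2].round(4),'yaw',np.degrees(r.x[2]).round(2),'score',-r.fun);return r.x
E
python3 - <<'E'
from edge import *
a=dict(np.load('wbox.npz'));b=dict(np.load('wbig.npz'))
align('box',[a],BOX,(.576,.027,43)); align('box-outer',[a],BOX[:4],(.576,.027,43)); align('box-in',[a],BOX[4:12],(.576,.027,43))
align('big',[b],BIG,(.459,.270,207)); align('big-noedge0',[b],BIG[:4]+BIG[8:],(.459,.270,207))
align('car',[b],CAR,(.619,.2747,43)); align('car top',[b],CAR[:4],(.619,.2747,43))
E
```

```text
box [0.5752 0.0275] yaw 44.82 score 60.58155219735403
box-outer [0.579 0.032] yaw 44.36 score 81.3291511709298
box-in [0.5763 0.0298] yaw 49.64 score 62.24050563518169
big [0.4598 0.2714] yaw 206.41 score 101.10236464933973
big-noedge0 [0.4594 0.2715] yaw 205.71 score 109.94932965530788
car [0.6187 0.273 ] yaw 39.87 score 89.5796159265487
car top [0.6187 0.273 ] yaw 41.12 score 114.71163960578163
```

```bash
python3 -m handwheel '[[0.03,-0.314,0.105,0,0],[0.03,-0.314,0.105,0,0],[0.03,-0.314,0.105,0,0],[0.03,-0.314,0.105,0,0],[0.03,-0.314,0.105,0,0],[0.03,-0.314,0.105,0,0],[0.03,-0.314,0.105,0,0],[0.03,-0.314,0.105,0,0]]'
python3 - <<'E'
from edge import *
c=cam('wrist');np.savez('wbox2.npz',**c)
p=align('box',[c],BOX,(.576,.029,45)); align('box-outer',[c],BOX[:4],(.576,.029,45)); align('box-in',[c],BOX[4:12],(.576,.029,45))
a=dict(np.load('wbox.npz'));align('both',[a,c],BOX,(.576,.029,45))
im=c['img'][:,:,::-1].copy();Rz=cv2.Rodrigues(np.array([0,0,p[2]]))[0]
cv2.imwrite('pics/bx_raw.png',im)
u0=proj(c,[[p[0],p[1],.05]])[0];x,y=int(u0[0])-80,max(0,int(u0[1])-90);print(x,y)
big=cv2.resize(im[y:y+190,x:x+160],None,fx=3,fy=3,interpolation=cv2.INTER_CUBIC);ov=big.copy()
for s,e in BOX:
    q=(proj(c,(np.array([s,e])/1000)@Rz.T+[p[0],p[1],0])-[x,y])*3+1
    cv2.line(ov,tuple(q[0].astype(int).tolist()),tuple(q[1].astype(int).tolist()),(0,255,0),1)
cv2.imwrite('pics/bx.png',cv2.resize(np.hstack([ov,big]),(800,475)))
E
```

```text
time: 14.6
tcp_pos: [0.5533, -0.0315, 0.2604]
tcp_rot: [0.813, 0.583, 0.0, -0.0]
wrist_force: [0.4, 1.3, 0.2]
gripper_width: 0.0298
grip_force: 0.0
box [0.5755 0.027 ] yaw 44.62 score 72.67964500373564
box-outer [0.5755 0.0272] yaw 44.55 score 87.24116478178894
box-in [0.5756 0.027 ] yaw 44.66 score 71.76490360661958
both [0.5754 0.0271] yaw 44.58 score 132.81907494035278
179 25
```

View pics/bx.png

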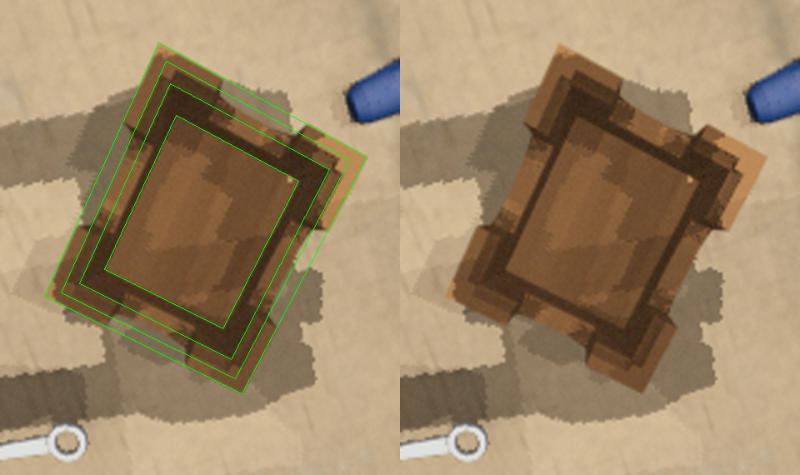

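The overlay fits well: box at (0.5755, 0.0271), yaw 44.6°. Next is the big plate's grasp.

Run:
```python
from h import *
delta([.4901,.2864,.13],26.1)
```

```text
t 14.65 shift mm [ 280.6 -161.5  130.5] twist -44.7 or 135.3 j6 7
```

```bash
python3 -m handwheel '[[0.03,0.054,-0.031,0,-10],[0.03,0.108,-0.062,0,-20],[0.03,0.162,-0.093,0,-30],[0.03,0.216,-0.124,0,-40],[0.03,0.265,-0.152,0.04,-44.7],[0.03,0.281,-0.1615,0.10,-44.7],[0.03,0.281,-0.1615,0.13,-44.7],[0.03,0.281,-0.1615,0.13,-44.7]]'
python3 - <<'E'
from edge import *
c=cam('wrist');np.savez('wbig2.npz',**c)
align('big',[c],BIG,(.4597,.2714,206.2),.008,6); b=dict(np.load('wbig.npz'));p=align('both',[b,c],BIG,(.4597,.2714,206.2),.008,6)
q=p[:2]-.034*np.array([np.cos(p[2]),np.sin(p[2])])
delta([*q,.061],np.degrees(p[2])-180)
E
```

```text
time: 15.65
tcp_pos: [0.4887, 0.2867, 0.1282]
tcp_rot: [0.529, 0.849, -0.002, -0.001]
wrist_force: [0.2, -0.5, 0.8]
gripper_width: 0.0304
grip_force: 0.0
big [0.4599 0.2711] yaw 206.13 score 80.76889232423338
both [0.4599 0.2712] yaw 206.16 score 181.17844605094584
t 15.7 shift mm [-0.7  0.2 69.5] twist -0.1 or 179.9 j6 -4
```

```bash
python3 -m handwheel '[[0.03,-0.0007,0,0.04,0],[0.03,-0.0007,0,0.067,0],[0.03,-0.0007,0,0.067,0],[0,-0.0007,0,0.067,0],[0,-0.0007,0,0.067,0],[0,-0.0007,0,0.067,0],[0,-0.0007,0,0.067,0],[0,-0.0007,0,0.03,0],[0,-0.0007,0,-0.02,0],[0,-0.0007,0,-0.07,0]]'
python3 - <<'E'
from h import *
a=np.radians(44.6);e=np.array([np.cos(a),np.sin(a)])
L=np.array([.5755,.0271])+.034*e
delta([*L,.20],44.6)
E
```

```text
time: 16.95
tcp_pos: [0.4908, 0.2854, 0.2036]
tcp_rot: [0.53, 0.848, 0.001, 0.0]
wrist_force: [0.5, 0.4, -1.6]
gripper_width: 0.0066
grip_force: 59.2
t 16.95 shift mm [-258.4   -4.9    3.6] twist -18.6 or 161.4 j6 -4
```

```bash
python3 -m handwheel '[[0,-0.03,-0.001,0,-4],[0,-0.07,-0.0015,0,-9],[0,-0.115,-0.002,0,-14],[0,-0.16,-0.003,0,-18.6],[0,-0.205,-0.004,0,-18.6],[0,-0.24,-0.0045,0,-18.6],[0,-0.2584,-0.0049,0,-18.6],[0,-0.2584,-0.0049,0,-18.6],[0,-0.2584,-0.0049,0,-18.6],[0,-0.2584,-0.0049,0,-18.6]]'
python3 - <<'E'
from edge import *
a=np.radians(44.6);e=np.array([np.cos(a),np.sin(a)])
L=np.array([.5755,.0271])+.034*e
delta([*L,.067],44.6)
# held plate pose in the hand: fit at its height
c=cam('wrist');np.savez('wheld.npz',**c);s,M=tool()
for dz in(-6,-3,0,3):
  h=(s['tcp_pos'][2]-.061)*1000+dz
  S=[((a0[0],a0[1],a0[2]+h),(b0[0],b0[1],b0[2]+h)) for a0,b0 in BIG]
  p=align(('held',dz),[c],S,(.5755,.0271,224.6),.008,6)
E
```

```text
time: 18.2
tcp_pos: [0.5994, 0.052, 0.2006]
tcp_rot: [0.385, 0.923, 0.0, 0.0]
wrist_force: [0.1, 0.8, -2.8]
gripper_width: 0.0067
grip_force: 59.2
t 18.2 shift mm [ -0.9  -0.6 133.6] twist 0.1 or -179.9 j6 -47
('held', -6) [0.5754 0.0295] yaw 223.68 score 71.87922637940709
('held', -3) [0.5739 0.0295] yaw 225.14 score 83.76992524792333
('held', 0) [0.5736 0.0312] yaw 225.08 score 76.14329833378964
('held', 3) [0.5738 0.0303] yaw 226.77 score 70.33868735115125
```

```bash
python3 -m handwheel '[[0,-0.002,-0.0006,0,0],[0,-0.0022,-0.0006,0.015,0],[0,-0.0022,-0.0006,0.03,0],[0,-0.0022,-0.0006,0.04,0],[0,-0.0022,-0.0006,0.05,0],[0,-0.0022,-0.0006,0.06,0],[0,-0.0022,-0.0006,0.06,0]]'
```

```text
time: 19.12
tcp_pos: [0.6005, 0.049, 0.1395]
tcp_rot: [0.386, 0.923, -0.0, -0.001]
wrist_force: [0.6, -0.6, -2.2]
gripper_width: 0.0069
grip_force: 59.1
```

Free entry, with no contact force. I'll lower it the rest of the way.

```bash
python3 -m handwheel '[[0,0,0,0.02,0],[0,0,0,0.04,0],[0,0,0,0.055,0],[0,0,0,0.062,0],[0,0,0,0.065,0],[0,0,0,0.067,0],[0,0,0,0.067,0]]'
```

```text
time: 20.0
tcp_pos: [0.601, 0.049, 0.0737]
tcp_rot: [0.386, 0.923, 0.0, 0.0]
wrist_force: [-0.6, 1.7, -2.6]
gripper_width: 0.0068
grip_force: 59.1
```

```bash
python3 -m handwheel '[[0,0,0,0.002,0],[0,0,0,0.004,0],[0,0,0,0.006,0],[0,0,0,0.006,0]]'
python3 -m handwheel '[[0,0,0,0.001,0],[0,0,0,0.002,0],[0,0,0,0.002,0]]'
```

```text
time: 20.5
tcp_pos: [0.602, 0.0494, 0.0717]
tcp_rot: [0.386, 0.923, 0.001, 0.002]
wrist_force: [-17.3, 4.1, 48.5]
gripper_width: 0.0068
grip_force: 67.4
time: 20.88
tcp_pos: [0.6026, 0.0494, 0.0715]
tcp_rot: [0.386, 0.923, 0.001, 0.003]
wrist_force: [-21.8, 4.7, 68.3]
gripper_width: 0.0068
grip_force: 71.6
```

```bash
python3 -m handwheel '[[0,0,0,-0.004,0],[0,0,0,-0.007,0],[0,0,0,-0.007,0]]'
python3 - <<'E'
from h import *
from edge import *
delta([.5997,.0510,.067],44.6)
c=cam('wrist');s,M=tool();print(s['torque'].round(2))
for zb in(6,9,12):
  S=[((a0[0],a0[1],a0[2]+zb),(b0[0],b0[1],b0[2]+zb)) for a0,b0 in BIG]
  p=align(('big z',zb),[c],S[:4]+S[8:],(.5755,.0271,224.6),.008,6)
E
```

```text
time: 21.25
tcp_pos: [0.6008, 0.049, 0.0721]
tcp_rot: [0.386, 0.923, 0.0, -0.0]
wrist_force: [0.2, 0.1, -3.2]
gripper_width: 0.0066
grip_force: 59.6
t 21.25 shift mm [2.2 0.6 5.1] twist 0.0 or -180.0 j6 -47
[ 0.04 -0.05 -0.04]
('big z', 6) [0.5757 0.027 ] yaw 224.1 score 81.96828082163368
('big z', 9) [0.575  0.0276] yaw 224.07 score 85.49119889714522
('big z', 12) [0.573  0.0295] yaw 224.23 score 89.49883750769733
```

```bash
python3 -m handwheel '[[0,0,0,0.0005,0],[0.0076,0,0,0.001,0],[0.0079,0,0,0.001,0],[0.0079,0,0,0.001,0],[0.0079,0,0,0.002,0],[0.0079,0,0,0.003,0],[0.0079,0,0,0.004,0],[0.0079,0,0,0.004,0]]'
```

```text
time: 22.3
tcp_pos: [0.6011, 0.0488, 0.0689]
tcp_rot: [0.386, 0.923, -0.0, 0.0]
wrist_force: [-2.8, -0.8, 8.9]
gripper_width: 0.0079
grip_force: 7.6
```

```bash
python3 -m handwheel '[[0.012,0,0,-0.001,0],[0.022,0,0,-0.001,0],[0.022,0,0,-0.001,0],[0.022,0,0,-0.03,0],[0.022,0,0,-0.08,0],[0.022,0,0,-0.13,0],[0.022,0,0,-0.17,0],[0.022,-0.03,0,-0.185,0],[0.022,-0.06,0,-0.185,0],[0.022,-0.06,0,-0.185,0]]'
python3 - <<'E'
from edge import *
c=cam('wrist');np.savez('wp1.npz',**c)
align('box',[c],BOX,(.5755,.0271,44.6),.005,3)
for zb in(0,3,6,9,12,15):
  S=[((a0[0],a0[1],a0[2]+zb),(b0[0],b0[1],b0[2]+zb)) for a0,b0 in BIG]
  p=align(('big z',zb),[c],S[:4]+S[8:9],(.5755,.0271,224.6),.006,5)
im=c['img'];u=proj(c,[[.5755,.0271,.05]])[0];print(u)
E
```

```text
time: 23.55
tcp_pos: [0.6438, 0.005, 0.2526]
tcp_rot: [0.386, 0.922, -0.0, -0.0]
wrist_force: [0.4, 0.9, -0.5]
gripper_width: 0.0217
grip_force: 0.0
box [0.5751 0.0271] yaw 44.5 score 81.24594227696318
('big z', 0) [0.5742 0.026 ] yaw 224.48 score 142.81608505341995
('big z', 3) [0.5741 0.026 ] yaw 224.91 score 142.93545255776783
('big z', 6) [0.574  0.0261] yaw 225.24 score 142.68219177279232
('big z', 9) [0.5744 0.0265] yaw 223.87 score 142.25220273521072
('big z', 12) [0.5747 0.0268] yaw 224.19 score 141.77987540389552
('big z', 15) [0.5751 0.027 ] yaw 224.61 score 141.27533506578206
[225.91462207 114.97362856]
```

Run:
```python
from h import *
delta([.4634,-.1572,.25],-18.6); delta([.50,-.08,.25],-18.6)
```

```text
t 23.6 shift mm [  10.  -242.4    2.8] twist 63.2 or -116.8 j6 -51
t 23.6 shift mm [  39.3 -162.2    2.8] twist 63.2 or -116.8 j6 -51
```

```bash
python3 -m handwheel '[[0.025,0.039,-0.05,0,10.5],[0.025,0.039,-0.10,0,21],[0.025,0.039,-0.15,0,31],[0.025,0.039,-0.162,0,42],[0.025,0.039,-0.162,0,52.5],[0.025,0.039,-0.162,0,63.2],[0.025,0.039,-0.162,0,63.2]]'
python3 - <<'E'
from edge import *
c=cam('wrist');np.savez('wp2.npz',**c);a=dict(np.load('wp1.npz'))
align('box',[c],BOX,(.5755,.0271,44.6),.005,3)
for zb in(0,3,6,9,12,15):
  S=[((a0[0],a0[1],a0[2]+zb),(b0[0],b0[1],b0[2]+zb)) for a0,b0 in BIG]
  for nm,T in(('top',S[8:12]),('foot',S[:4])): align((nm,zb),[a,c],T,(.5755,.0271,224.6),.006,4)
SM=rect(-33,33,-30,30,8)+rect(-33,33,-30,30,0)+rect(-31,-27,-30,30,76)
b=np.radians(-18.6);g=np.array([.4634,-.1572])+.029*np.array([np.cos(b),np.sin(b)])
print(g);p=align('small',[c],SM,(*g,-18.6),.01,8)
E
```

```text
time: 24.48
tcp_pos: [0.5, -0.0792, 0.2533]
tcp_rot: [0.812, 0.584, 0.0, -0.0]
wrist_force: [-0.4, -0.4, -0.3]
gripper_width: 0.025
grip_force: 0.0
box [0.571  0.0226] yaw 45.3 score 64.63355067156203
('top', 0) [0.576  0.0254] yaw 226.66 score 215.14384188885404
('foot', 0) [0.5738 0.026 ] yaw 225.51 score 219.18936887090908
('top', 3) [0.5752 0.0255] yaw 225.57 score 218.3365385618178
('foot', 3) [0.5735 0.0256] yaw 225.89 score 219.0723866505048
('top', 6) [0.5743 0.0258] yaw 224.61 score 214.0959802480674
('foot', 6) [0.5756 0.0269] yaw 223.77 score 230.6823842003044
('top', 9) [0.5741 0.0259] yaw 224.39 score 201.71842910053584
('foot', 9) [0.5751 0.0276] yaw 224.56 score 239.153932233752
('top', 12) [0.5741 0.0268] yaw 224.43 score 184.8508920947079
('foot', 12) [0.5754 0.0273] yaw 224.91 score 239.96213550680406
('top', 15) [0.5737 0.0269] yaw 224.13 score 183.22751709281349
('foot', 15) [0.5749 0.027 ] yaw 224.76 score 237.2553135190377
[ 0.49088528 -0.16644982]
small [ 0.49   -0.1657] yaw -18.9 score 115.85181322736445
```

```bash
python3 - <<'E'
from h import *
delta([.4626,-.1563,.053],-18.9)
E
python3 -m handwheel '[[0.025,-0.045,-0.005,0.03,0],[0.025,-0.085,-0.010,0.09,0],[0.025,-0.085,-0.010,0.14,0],[0.025,-0.085,-0.010,0.14,0],[0.025,-0.085,-0.010,0.14,0]]'
python3 - <<'E'
from edge import *
SM=rect(-33,33,-30,30,8)+rect(-33,33,-30,30,0)+rect(-31,-27,-30,30,76)
c=cam('wrist');a=dict(np.load('wp2.npz'))
p=align('small',[c],SM,(.49,-.1657,-18.9),.008,6);p=align('small2',[a,c],SM,(.49,-.1657,-18.9),.008,6)
delta([*(p[:2]-.029*np.array([np.cos(p[2]),np.sin(p[2])])),.053],np.degrees(p[2]))
E
```

```text
t 24.52 shift mm [-84.9 -11.3 200.3] twist 0.6 or -179.4 j6 1
time: 25.15
tcp_pos: [0.4647, -0.157, 0.1155]
tcp_rot: [0.811, 0.585, 0.0, 0.001]
wrist_force: [0.6, -0.6, 1.2]
gripper_width: 0.025
grip_force: 0.0
small [ 0.4896 -0.1661] yaw -19.98 score 82.571856164722
small2 [ 0.49   -0.1657] yaw -19.0 score 196.2855862141394
t 25.2 shift mm [ 0.  -2.8 62.9] twist 0.5 or -179.5 j6 -9
```

```bash
python3 -m handwheel '[[0.025,0,-0.0027,0.03,0.5],[0.025,0,-0.0027,0.0625,0.5],[0.025,0,-0.0027,0.0625,0.5],[0.015,0,-0.0027,0.0625,0.5],[0,0,-0.0027,0.0625,0.5],[0,0,-0.0027,0.0625,0.5],[0,0,-0.0027,0.0625,0.5],[0,0,-0.0027,0.0625,0.5]]'
python3 -m handwheel '[[0,0,0,-0.03,0],[0,0,0,-0.08,0],[0,0,0,-0.13,0],[0,0,0,-0.15,0],[0,0,0,-0.15,0]]'
python3 - <<'E'
from h import *
a=np.radians(44.6);e=np.array([np.cos(a),np.sin(a)])
# small: leg outer face against box's near end; aim centre of play
L=np.array([.5755,.0271])-.0345*e
delta([*L,.20],44.6)
E
```

```text
time: 26.2
tcp_pos: [0.4626, -0.1567, 0.0531]
tcp_rot: [0.814, 0.58, 0.001, 0.002]
wrist_force: [2.5, 1.1, 8.4]
gripper_width: 0.0071
grip_force: 59.6
time: 26.82
tcp_pos: [0.4618, -0.1565, 0.2031]
tcp_rot: [0.814, 0.58, 0.001, 0.002]
wrist_force: [0.2, -0.8, -1.7]
gripper_width: 0.0072
grip_force: 58.9
t 26.82 shift mm [179.7  32.2   3.1] twist -63.7 or 116.3 j6 -9
```

```bash
python3 -m handwheel '[[0,0.03,0.005,0,-10],[0,0.07,0.012,0,-20],[0,0.11,0.02,0,-30],[0,0.15,0.027,0,-40],[0,0.175,0.032,0,-50],[0,0.1797,0.0322,0,-60],[0,0.1797,0.0322,0,-63.7],[0,0.1797,0.0322,0,-63.7],[0,0.1797,0.0322,0,-63.7]]'
python3 - <<'E'
from edge import *
a=np.radians(44.6);e=np.array([np.cos(a),np.sin(a)]);B=np.array([.5755,.0271])
delta([*(B-.0345*e),.067],44.6)
SM=rect(-33,33,-30,30,8)+rect(-33,33,-30,30,0)+rect(-31,-27,-30,30,76)
c=cam('wrist');np.savez('wheld2.npz',**c);s,M=tool()
for dz in(-5,-2,1):
  h=(s['tcp_pos'][2]-.053)*1000+dz
  S=[((a0[0],a0[1],a0[2]+h),(b0[0],b0[1],b0[2]+h)) for a0,b0 in SM]
  p=align(('held',dz),[c],S,(*(B-.0055*e),44.6),.008,6);d=p[:2]-B;print('along',d@e*1000,'perp',d@[-e[1],e[0]]*1000)
E
```

```text
time: 27.95
tcp_pos: [0.5502, 0.003, 0.2003]
tcp_rot: [0.387, 0.922, -0.0, -0.0]
wrist_force: [-0.1, -1.4, -2.1]
gripper_width: 0.007
grip_force: 58.8
t 27.95 shift mm [ -0.7   0.5 133.3] twist -0.1 or 179.9 j6 -52
('held', -5) [0.5693 0.0216] yaw 43.78 score 66.28073080406415
along -8.267406355724352 perp 0.4036994139429976
('held', -2) [0.569 0.022] yaw 43.93 score 61.111206423661834
along -8.169204136711626 perp 0.9144478203599019
('held', 1) [0.5687 0.0229] yaw 44.01 score 64.14657717437346
along -7.7962668130049835 perp 1.8485460978911636
```

```bash
python3 -m handwheel '[[0,-0.001,0.0007,0.01,0],[0,-0.001,0.0007,0.025,0],[0,-0.001,0.0007,0.04,0],[0,-0.001,0.0007,0.05,0],[0,-0.001,0.0007,0.06,0],[0,-0.001,0.0007,0.07,0],[0,-0.001,0.0007,0.07,0]]'
```

```text
time: 28.88
tcp_pos: [0.5513, 0.0029, 0.1301]
tcp_rot: [0.386, 0.923, -0.0, -0.001]
wrist_force: [-0.1, -0.3, -1.1]
gripper_width: 0.0071
grip_force: 58.8
```

```bash
python3 -m handwheel '[[0,0,0,0.012,0],[0,0,0,0.024,0],[0,0,0,0.034,0],[0,0,0,0.042,0],[0,0,0,0.048,0],[0,0,0,0.05,0],[0,0,0,0.05,0]]'
python3 -m handwheel '[[0,0,0,0.002,0],[0,0,0,0.004,0],[0,0,0,0.006,0],[0,0,0,0.006,0]]'
```

```text
time: 29.75
tcp_pos: [0.5516, 0.0029, 0.0809]
tcp_rot: [0.386, 0.923, 0.0, 0.0]
wrist_force: [0.4, 0.6, -1.6]
gripper_width: 0.007
grip_force: 58.8
time: 30.25
tcp_pos: [0.5514, 0.0029, 0.0746]
tcp_rot: [0.386, 0.923, 0.0, -0.0]
wrist_force: [-0.5, -0.1, -0.6]
gripper_width: 0.0069
grip_force: 58.8
```

```bash
python3 -m handwheel '[[0,0,0,0.0015,0],[0,0,0,0.003,0],[0,0,0,0.003,0]]'
python3 -m handwheel '[[0,0,0,0.0015,0],[0,0,0,0.003,0],[0,0,0,0.003,0]]'
```

```text
time: 30.62
tcp_pos: [0.5515, 0.0029, 0.0717]
tcp_rot: [0.386, 0.923, 0.0, -0.0]
wrist_force: [-0.5, 0.1, -1.9]
gripper_width: 0.0072
grip_force: 58.8
time: 31.0
tcp_pos: [0.5515, 0.0029, 0.0687]
tcp_rot: [0.386, 0.923, 0.0, -0.0]
wrist_force: [0.1, -0.6, -0.9]
gripper_width: 0.0068
grip_force: 58.8
```

```bash
python3 -m handwheel '[[0,0,0,0.001,0],[0,0,0,0.002,0],[0,0,0,0.002,0]]'
python3 -m handwheel '[[0.0076,0,0,0.0005,0],[0.0079,0,0,0.0005,0],[0.0079,0,0,0.0015,0],[0.0079,0,0,0.0025,0],[0.0079,0,0,0.0035,0],[0.0079,0,0,0.0035,0]]'
```

```text
time: 31.38
tcp_pos: [0.5516, 0.0029, 0.067]
tcp_rot: [0.386, 0.923, 0.0, 0.0]
wrist_force: [-1.2, 0.4, 3.6]
gripper_width: 0.0069
grip_force: 59.4
time: 32.12
tcp_pos: [0.552, 0.0027, 0.0639]
tcp_rot: [0.386, 0.923, 0.0, 0.001]
wrist_force: [-0.6, -1.1, 6.8]
gripper_width: 0.0082
grip_force: 6.0
```

Contact came exactly at the expected height (TCP 0.067), so both plates are seated. I'll release and go for the carton.

```bash
python3 -m handwheel '[[0.012,0,0,-0.003,0],[0.02,0,0,-0.004,0],[0.02,0,0,-0.004,0],[0.02,0,0,-0.04,0],[0.02,0,0,-0.09,0],[0.02,0,0,-0.14,0],[0.02,-0.03,0.02,-0.185,0],[0.02,-0.06,0.035,-0.185,0],[0.02,-0.06,0.035,-0.185,0]]'
python3 - <<'E'
from edge import *
c=cam('wrist');np.savez('wp3.npz',**c)
b=np.array([.5755,.0271]);a=np.radians(44.6);e=np.array([np.cos(a),np.sin(a)]);n=np.array([-e[1],e[0]])
T=[((-36,-30,90),(-36,30,90)),((-32,-30,90),(-32,30,90)),((-36,-30,90),(-32,-30,90)),((-36,30,90),(-32,30,90))]
for nm,y in(('big leg',224.6),('small leg',44.6)):
  p=align(nm,[c],T,(*b,y),.005,4);d=p[:2]-b;print('along',d@e*1000,'perp',d@n*1000)
delta([.6187-.03*0,.2730,.25],41)
E
```

```text
time: 33.25
tcp_pos: [0.6198, -0.016, 0.2476]
tcp_rot: [0.386, 0.922, -0.0, -0.0]
wrist_force: [-0.2, 0.5, 0.3]
gripper_width: 0.0203
grip_force: 0.0
big leg [0.5742 0.0258] yaw 224.8 score 138.52539670484666
along -1.810569133383933 perp -0.026424423839350803
small leg [0.5746 0.0276] yaw 44.8 score 149.17881624470627
along -0.2989499010208768 perp 0.9440200348977601
t 33.3 shift mm [205.6 202.4  -2.5] twist 3.6 or -176.4 j6 -53
```

```bash
python3 -m handwheel '[[0.062,0.04,0.04,0,0],[0.062,0.08,0.08,0,1],[0.062,0.12,0.12,0,3.6],[0.062,0.16,0.155,0,3.6],[0.062,0.19,0.19,0.03,3.6],[0.062,0.2056,0.2024,0.07,3.6],[0.062,0.2056,0.2024,0.10,3.6],[0.062,0.2056,0.2024,0.10,3.6]]'
python3 - <<'E'
from edge import *
c=cam('wrist');np.savez('wc.npz',**c);b=dict(np.load('wbig.npz'))
align('c',[c],CAR,(.6187,.273,41),.008,8)
p=align('both',[b,c],CAR,(.6187,.273,41),.008,8)
q=p[:2]+.001*np.array([np.cos(p[2]),np.sin(p[2])]);print('mid',q)
delta([*q,.047],np.degrees(p[2]))
E
```

```text
time: 34.3
tcp_pos: [0.6166, 0.2731, 0.1461]
tcp_rot: [0.414, 0.91, -0.001, -0.002]
wrist_force: [-0.4, 0.1, -0.0]
gripper_width: 0.0622
grip_force: 0.0
c [0.6191 0.2732] yaw 40.25 score 61.06043046131621
both [0.6189 0.2731] yaw 40.01 score 149.09828083776483
mid [0.61965119 0.27377038]
t 34.35 shift mm [ -1.    2.1 101.3] twist 1.0 or -179.0 j6 -24
```

```bash
python3 -m handwheel '[[0.062,-0.001,0.002,0.04,1],[0.062,-0.001,0.002,0.08,1],[0.062,-0.001,0.002,0.10,1],[0.062,-0.001,0.002,0.10,1],[0.03,-0.001,0.002,0.10,1],[0.03,-0.001,0.002,0.10,1],[0.03,-0.001,0.002,0.10,1],[0.03,-0.001,0.002,0.10,1]]'
python3 -m handwheel '[[0.03,0,0,-0.03,0],[0.03,0,0,-0.08,0],[0.03,0,0,-0.13,0],[0.03,0,0,-0.155,0],[0.03,0,0,-0.155,0]]'
python3 - <<'E'
from h import *
a=np.radians(44.6);e=np.array([np.cos(a),np.sin(a)]);n=np.array([-e[1],e[0]])
L=np.array([.5755,.0271])-.001*e+.0003*n
delta([*L,.20],-45.4)
E
```

```text
time: 35.35
tcp_pos: [0.6214, 0.2741, 0.0507]
tcp_rot: [0.422, 0.906, 0.001, 0.001]
wrist_force: [0.1, -0.8, 6.6]
gripper_width: 0.0389
grip_force: 60.8
time: 35.98
tcp_pos: [0.6212, 0.2741, 0.2068]
tcp_rot: [0.422, 0.906, 0.002, 0.002]
wrist_force: [0.4, 0.0, -1.1]
gripper_width: 0.0391
grip_force: 60.7
t 35.98 shift mm [-159.5 -194.9    6.1] twist 85.4 or -94.6 j6 -23
```

```bash
python3 -m handwheel '[[0.03,-0.02,-0.025,0,9],[0.03,-0.05,-0.06,0,18],[0.03,-0.08,-0.1,0,28],[0.03,-0.11,-0.135,0,38],[0.03,-0.135,-0.165,0,48],[0.03,-0.153,-0.187,0,58],[0.03,-0.1595,-0.195,0,68],[0.03,-0.1595,-0.195,0,78],[0.03,-0.1595,-0.195,0,85.4],[0.03,-0.1595,-0.195,0,85.4]]'
python3 -m handwheel '[[0.03,0,0,0,0],[0.03,0,0,0,0]]' | head -1
python3 - <<'E'
from edge import *
a=np.radians(44.6);e=np.array([np.cos(a),np.sin(a)]);n=np.array([-e[1],e[0]]);B=np.array([.5755,.0271])
L=B-.001*e+.0003*n
delta([*L,.0727],-45.4)
c=cam('wrist');s,M=tool();h=(s['tcp_pos'][2]-.0507)*1000
for dz in(-3,0):
  S=[((p0[0]-1,p0[1],p0[2]+h+dz),(q0[0]-1,q0[1],q0[2]+h+dz)) for p0,q0 in CAR]
  p=align(('held',dz),[c],S,(*L,-45.4),.008,6);d=p[:2]-B;print('along',d@e*1000,'perp',d@n*1000)
E
```

```text
time: 37.22
tcp_pos: [0.5733, 0.0262, 0.2026]
tcp_rot: [0.925, 0.38, -0.0, -0.0]
wrist_force: [-0.2, 0.1, -0.4]
gripper_width: 0.039
grip_force: 60.9
time: 37.48
t 37.48 shift mm [  0.9   0.5 130.4] twist 0.1 or -179.9 j6 40
('held', -3) [0.5725 0.0261] yaw -44.93 score 94.85383621179821
along -2.829905445557777 perp 1.4036473812537456
('held', 0) [0.5735 0.0269] yaw -44.85 score 94.75534069476518
along -1.595499358911239 perp 1.227872099556506
```

```bash
python3 -m handwheel '[[0.03,0.0013,0.0006,0.015,0],[0.03,0.0013,0.0006,0.03,0],[0.03,0.0013,0.0006,0.045,0],[0.03,0.0013,0.0006,0.055,0],[0.03,0.0013,0.0006,0.065,0],[0.03,0.0013,0.0006,0.075,0],[0.03,0.0013,0.0006,0.075,0]]'
```

```text
time: 38.4
tcp_pos: [0.5747, 0.0268, 0.1275]
tcp_rot: [0.925, 0.38, -0.001, -0.0]
wrist_force: [0.2, 0.5, -0.8]
gripper_width: 0.0393
grip_force: 60.9
```

```bash
python3 -m handwheel '[[0.03,0,0,0.012,0],[0.03,0,0,0.024,0],[0.03,0,0,0.034,0],[0.03,0,0,0.042,0],[0.03,0,0,0.048,0],[0.03,0,0,0.05,0],[0.03,0,0,0.05,0]]'
python3 -m handwheel '[[0.03,0,0,0.001,0],[0.03,0,0,0.002,0],[0.03,0,0,0.003,0],[0.03,0,0,0.003,0]]'
```

```text
time: 39.28
tcp_pos: [0.5751, 0.0267, 0.0784]
tcp_rot: [0.925, 0.38, 0.0, -0.0]
wrist_force: [0.7, -0.1, -1.1]
gripper_width: 0.0392
grip_force: 60.9
time: 39.78
tcp_pos: [0.575, 0.0267, 0.0752]
tcp_rot: [0.925, 0.38, -0.0, -0.0]
wrist_force: [1.0, 0.7, -1.2]
gripper_width: 0.0392
grip_force: 60.9
```

```bash
python3 -m handwheel '[[0.03,0,0,0.001,0],[0.03,0,0,0.002,0],[0.03,0,0,0.002,0]]'
python3 -m handwheel '[[0.03,0,0,0.001,0],[0.03,0,0,0.0015,0],[0.03,0,0,0.0015,0]]'
```

```text
time: 40.15
tcp_pos: [0.5749, 0.0267, 0.0732]
tcp_rot: [0.925, 0.38, -0.0, -0.0]
wrist_force: [0.1, 0.0, -0.5]
gripper_width: 0.0389
grip_force: 60.9
time: 40.52
tcp_pos: [0.5751, 0.0268, 0.0727]
tcp_rot: [0.925, 0.38, 0.0, 0.0]
wrist_force: [-5.6, 0.5, 11.9]
gripper_width: 0.0388
grip_force: 62.4
```

Contact at exactly 0.0727, as predicted, so the carton is fully down. I'll release and retreat.

```bash
python3 -m handwheel '[[0.0385,0,0,-0.001,0],[0.042,0,0,-0.001,0],[0.05,0,0,-0.001,0],[0.05,0,0,-0.001,0],[0.05,0,0,-0.03,0],[0.05,0,0,-0.08,0],[0.05,0,0,-0.13,0],[0.05,-0.03,0,-0.18,0],[0.05,-0.06,0,-0.18,0],[0.05,-0.06,0,-0.18,0]]'
python3 - <<'E'
from edge import *
c=cam('wrist');np.savez('wfin.npz',**c);cv2.imwrite('pics/fin_unviewed.png',c['img'][:,:,::-1])
B=np.array([.5755,.0271]);a=np.radians(44.6);e=np.array([np.cos(a),np.sin(a)]);n=np.array([-e[1],e[0]])
T=[((-36,-30,90),(-36,30,90)),((-32,-30,90),(-32,30,90)),((-36,-30,90),(-32,-30,90)),((-36,30,90),(-32,30,90))]
C=rect(-20,20,-26,26,94)
for nm,S,y in(('big leg',T,224.6),('small leg',T,44.6),('carton',C,-45.4)):
  p=align(nm,[c],S,(*B,y),.006,5);d=p[:2]-B;print('along',d@e*1000,'perp',d@n*1000)
for z in(88,91,94,97,100): align(('carton z',z),[c],rect(-20,20,-26,26,z),(*B,-45.4),.006,5)
E
```

```text
time: 41.78
tcp_pos: [0.5316, -0.0163, 0.2526]
tcp_rot: [0.925, 0.379, 0.001, 0.0]
wrist_force: [0.2, 0.2, 0.3]
gripper_width: 0.0499
grip_force: 0.0
big leg [0.5748 0.0261] yaw 224.56 score 143.76056362075104
along -1.2215119932423797 perp -0.2279342634906548
small leg [0.5755 0.0274] yaw 44.57 score 130.26490535517314
along 0.1832016021964433 perp 0.24189305989770404
carton [0.5748 0.0281] yaw -44.51 score 123.74521370899474
along 0.1632942546859153 perp 1.2130515908116128
('carton z', 88) [0.5747 0.0279] yaw -44.63 score 126.13361472466495
('carton z', 91) [0.5748 0.0279] yaw -44.56 score 125.75358633260745
('carton z', 94) [0.5748 0.0281] yaw -44.51 score 123.74521370899474
('carton z', 97) [0.5748 0.0281] yaw -45.21 score 119.40892749753405
('carton z', 100) [0.5746 0.0306] yaw -45.79 score 115.87366969525957
```

All consistent: both legs and the carton sit at the packed positions and below the rim.

```bash
python3 -c "
from rig import order
print(order.hand_in())"
```

```text
the job is handed in; nothing more can be done
None
```

I packed the set in the brown box in the order asked (big plate, small plate, carton) and handed in at about 42 s; contact heights and a final wrist-camera fit put all three fully down, though the big plate met up to 68 N wrist force as it went in, and I didn't re-check the other bench items at the end.

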